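# Load the carrying rack with cured mosaic rosettes in their row order

### The arm

A 6-joint arm with a two-finger parallel gripper is mounted at the origin on the work surface. World frame = base frame: x ahead of the robot, y to its left, z up, the work surface at z = 0. Lengths are in m, angles in degrees, forces in N, time in s.
With the tool pointing down it reaches from about 0.275 to 0.975 m from the base axis. Payload 8.4 kg.
Tool frame: the origin (TCP) lies at the very end of the fingers, on their centre line; the grasp point (between the pads) lies 19 mm behind it; z points along the fingers, y is the line along which they close (so a half turn about z gives the same grasp; the last joint's range is limited). The gripper opens to 92 mm and grips with 3 to 60 N. Pads are 20 mm wide; open, the fingers measure 128 mm over their backs; the gripper's body (75 mm by 189 mm) begins 69 mm behind the grasp point.
Start: joints at [-75.997, 20.225, 93.587, -0, 66.188, -0.138], TCP at [0.153, -0.606, 0.188] pointing down, gripper open.
Joint ranges: [-150.9, 150.9], [-52.94, 120.26], [3.33, 152.33], [-74.26, 254.26], [0, 154.13], [-172.89, 172.89]. Speed limits (degrees/s): [127.2, 127.2, 159.86, 180, 180, 180].

### API

Orientations are given as [roll, pitch, yaw] about the fixed x, y, z axes, in that order (R = Rz(yaw) Ry(pitch) Rx(roll)).
In Python, from cell import move_to, move_linear, goto_joints, open_gripper, grasp, hold, solve_ik, observe, snapshot, camera_info, IKError, finish_job, cut_out gives the robot as it stands. Calls block until the motion is done:
- move_to(position, orientation): joint-space move of the TCP to a pose.
- move_linear(position, frame=None, vel=0.15, max_force=None): straight line of the TCP; frame=None keeps the orientation; vel is the mean speed in m/s. With max_force (N) it stops when the force on the tool has changed by that much, and returns True; else False.
- goto_joints(angles): joint-space move.
- open_gripper() and grasp(strength=None): open the fingers fully, or close them until they stop; strength is the grip in N (None keeps the last).
- hold(seconds).
- solve_ik(position, orientation): joint angles nearest the present ones, or None.
- observe(): the state.
- snapshot(name): name is "scene" or "top" or "wrist"; returns (picture, depth): 420x560x3 uint8, blue, green, red; 420x560 float32, m along the optical axis (not along the pixel's ray), 0 where there is no reading.
- camera_info(name): a dict with "fov_y" (degrees; the focal length in pixels is half the picture's height over the tangent of half this angle, whatever the lens; pixels are square), "cx", "cy" (the principal point, pixels), "rvec" (rotation vector, rad) and "tvec" (3), from world to camera coordinates, as OpenCV has them; the wrist camera has in their place "tool_from_camera" (4x4, takes a point from camera to tool coordinates, whose origin is the TCP and whose axes are the flange's). Camera axes: x right, y down, z forward; pixel columns grow to the right and rows downward; lengths in m; the calibration is good to about 2 mm. A picture is of the moment at which its call begins: read the wrist's pose just before it. camera_info takes no time and is no camera call.
A pose or a line that the arm cannot do raises IKError and nothing moves.
- finish_job(): hands the job in; it is judged then, once.
Trained networks look in the newest picture that a camera, given by its name, has taken for a name from the list of things; names that differ only in an ending like _2 or _b are one class to them, and where a whole thing is asked for, a point or a joint stands for the part that bears it (a point fixed in the world has none). Each returns a list of dicts, best first, with "conf" (0 to 1); they miss things now and then, are a little off and sometimes report something else, mostly with a low value. They report only what shows in the picture. A call takes as long as a camera call. They do not tell look-alikes from the thing itself.
- cut_out(query, camera): "region" (420x560 bool, what is visible of it) and "point" ([row, column] in pixels, amid what is visible of it).
The state is a dict: "time": time; "joint_pos": joint angles; "joint_velocities": joint speeds; "joint_torque": joint torques, N m; "position": TCP position; "eef_rot": TCP orientation; "contact_force": force on the tool from outside, world axes, zero at the start; "moment": the same for the moment, N m; "finger_gap": opening from 0.0 (shut) to 1.0 (fully open); "grip_force": force on a finger pad.
Only numpy, scipy, OpenCV 4.12 (cv2) and the standard library are available. Lean on these libraries where they do the work, as an engineer would, in place of code of your own. Each camera call takes 0.05 s, during which the arm holds its last target. There are 200 camera calls.

### The job

The porcelain rosettes go up on the roof ridge in the order in which they stand, so load the carrying rack in that order: the three from the curing rack, the one at its red-painted end going into the place at the carrying rack's red-painted end and the others following in the same order, and last in line, at the far end from the red board, the one that is now in the glue jig. Swing the toggle clamp's red handle fully back before you take that one out, and leave the clamp open. All four must stand flat, petals up, one to a place, roughly in the middle between the dowels, and be let go; they are brittle, so set each one down rather than dropping it.

Things in the scene. Friction and masses are not known exactly. Their poses are not given: they have to be found in the camera images.
- rosette_blue: Loose round mosaic flower: grey mortar disc, dia 54 mm, blue porcelain petals on top, 26 mm high in all, about 0.12 kg. Origin: centre of its underside, z up. Starts within 5 mm of the centre of the bat with the blue chip.
- rosette_white: Loose round mosaic flower: grey mortar disc, dia 54 mm, white porcelain petals on top, 26 mm high in all, about 0.12 kg. Origin: centre of its underside, z up. Starts within 5 mm of the centre of the bat with the white chip.
- rosette_yellow: Loose round mosaic flower: grey mortar disc, dia 54 mm, yellow porcelain petals on top, 26 mm high in all, about 0.12 kg. Origin: centre of its underside, z up. Starts within 5 mm of the centre of the bat with the yellow chip.
- rosette_green: Loose round mosaic flower: grey mortar disc, dia 54 mm, green porcelain petals on top, 26 mm high in all, about 0.12 kg. Origin: centre of its underside, z up. Starts within 5 mm of the centre of the bat with the green chip.
- bat_blue: Fixed round wooden board (bat), dia 82 mm, 8 mm thick, blue chip on its rim, under the blue rosette at the start. Origin: centre of its underside; top at z = 32 mm. Three bats stand 90 mm apart in a row on the dark curing rack (red end board at its +y end), the fourth in the clamp jig beyond the row's -y end: from +y to -y, red end first, jig last. Which is where varies.
- bat_white: Fixed round wooden board (bat), dia 82 mm, 8 mm thick, white chip on its rim, under the white rosette at the start. Origin: centre of its underside; top at z = 32 mm. Three bats stand 90 mm apart in a row on the dark curing rack (red end board at its +y end), the fourth in the clamp jig beyond the row's -y end: from +y to -y, red end first, jig last. Which is where varies.
- bat_yellow: Fixed round wooden board (bat), dia 82 mm, 8 mm thick, yellow chip on its rim, under the yellow rosette at the start. Origin: centre of its underside; top at z = 32 mm. Three bats stand 90 mm apart in a row on the dark curing rack (red end board at its +y end), the fourth in the clamp jig beyond the row's -y end: from +y to -y, red end first, jig last. Which is where varies.
- bat_green: Fixed round wooden board (bat), dia 82 mm, 8 mm thick, green chip on its rim, under the green rosette at the start. Origin: centre of its underside; top at z = 32 mm. Three bats stand 90 mm apart in a row on the dark curing rack (red end board at its +y end), the fourth in the clamp jig beyond the row's -y end: from +y to -y, red end first, jig last. Which is where varies.
- carrier: Fixed carrying rack, the destination; row along its y, yaw within 0.12 rad. Four places at x = 0, y = +120 (by the red end board), +40, -40, -120 mm, on two battens with tops at z = 30 mm, 18 mm wide, at x = +-20. Dowels, dia 8, at x = +-20, y = +80, 0, -80, tops at z = 49. End boards 90 wide, 55 high at y = +-172. Origin: centre, on the table.
- clamp_grip (a point): Point in the toggle clamp's red handle (16 mm wide along x, 20 deep, from 50 mm below to 25 above the point), 95 mm along z from its hinge (axis x). Clamped: upright, point at z = 175 mm, 107 mm from the rosette. To open, its top swings to its own -y, away from the rosette, 1.25 rad to a stop; friction (about 2 N) holds it anywhere. The bar rises with it, ending upright, 85 mm off, 175 high.
Things that resemble listed ones, but are neither listed nor needed, are in the scene too. What is meant by the rosette_yellow is not pink, and is the larger of those in its own colour. What is shaped like the rosette_white but pink is not meant.

How it is judged:
By the outcome, as a careful person would: the job done as asked, in the order asked, and still so for the second after the job is handed in, with the robot touching nothing.
It also fails if it takes over 88 s, if anything falls off the work surface, if the arm or the gripper's body presses on something with over 40 N, if the wrist force passes 120 N, or if a joint passes its speed limit or range.

## Working session

There is one attempt and no reset: what is moved stays moved. The work goes in short steps, each a Python script; the robot and the scene stay as the last script left them, time stands still between calls to the robot, and variables do not carry over. Pictures are saved under pics/ and viewed, at most 14 in all, crops included, and the job is handed in when it is done.

```bash
mkdir -p pics
cat > h.py <<'E'
import numpy as np, cv2
from cell import *
def cam(name):
    c=camera_info(name); f=210/np.tan(np.radians(c['fov_y']/2)); return c,f
def cloud(name):
    "picture, world points (420x560x3)"
    s=observe(); im,d=snapshot(name); c,f=cam(name)
    v,u=np.mgrid[0:420,0:560]
    P=np.stack([(u-c['cx'])/f*d,(v-c['cy'])/f*d,d],-1)
    if 'rvec' in c:
        R=cv2.Rodrigues(np.array(c['rvec'],float))[0]; W=(P-np.array(c['tvec']).ravel())@R
    else:
        T=np.array(c['tool_from_camera']); r=np.radians(s['eef_rot'])
        from scipy.spatial.transform import Rotation as Ro
        R=Ro.from_euler('xyz',r).as_matrix()
        W=(P@T[:3,:3].T+T[:3,3])@R.T+np.array(s['position'])
    W[d==0]=np.nan
    return im,W
E
python3 - <<'E'
from h import *
s=observe();print({k:s[k] for k in('time','position','eef_rot','finger_gap')})
for n in('scene','top'):
    im,W=cloud(n);cv2.imwrite(f'pics/{n}.png',im);np.save(n,W)
    print(camera_info(n))
E
```

```text
{'time': 0.0, 'position': array([ 0.15255231, -0.60555913,  0.18776482]), 'eef_rot': array([-1.79921419e+02,  5.92164207e-05,  1.41401263e+01]), 'finger_gap': 0.998864183368571}
{'fov_y': 47.83463910679099, 'cx': 277.6152430161262, 'cy': 210.90721822076486, 'rvec': array([ 0.69823414,  2.53763906, -1.2070376 ]), 'tvec': array([ 0.43128867, -0.11586213,  1.4147912 ])}
{'fov_y': 50.199983737572474, 'cx': 277.2960535816894, 'cy': 203.42942238358322, 'rvec': array([ 2.18506834, -2.20548747,  0.04815133]), 'tvec': array([0.07633575, 0.55529736, 1.27862089])}
```

View pics/scene.png

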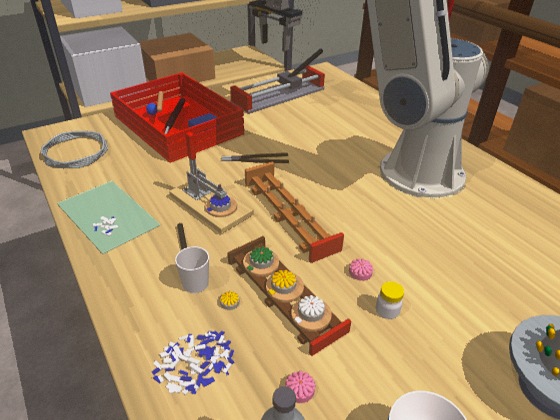

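View pics/top.png

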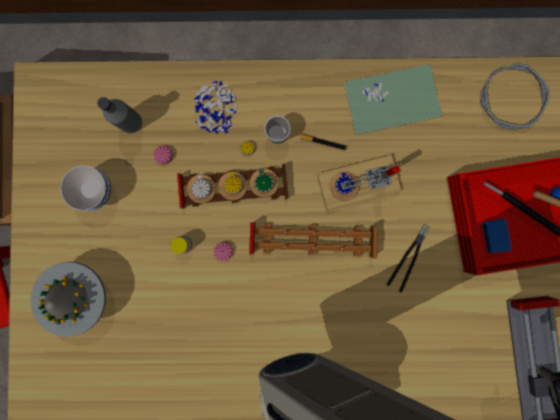

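Top view: the curing rack holds white (201,187), yellow (233,183) and green (264,181), with its red end on the left (+y). Blue is in the jig at (343,184), with the handle at (393,171). The carrier runs from its red end at (252,238) to (376,240).
Look-alikes are the small yellow at (248,147), the pinks at (163,155) and (223,251), and the yellow jar lid at (180,246). I'm choosing the ones on the bats.

Run:
```python
from h import *
im,W=cloud('top')
for n in('white','yellow','green','blue'):
    for q in cut_out('rosette_'+n,'top'):
        P=W[q['region']];P=P[P[:,2]>.045];print(n,round(q['conf'],2),q['point'],len(P),np.nanmean(P,0).round(4),(np.nanmin(P,0)+np.nanmax(P,0)).round(4)/2,np.nanmax(P[:,2]).round(3) if len(P) else 0)
for o in('carrier','clamp_grip'):
  for q in cut_out(o,'top'):
    P=W[q['region']];P=P[~np.isnan(P[:,0])];r=cv2.minAreaRect((P[:,:2]*1000).astype(np.float32));print(o,q['conf'],q['point'],r,P.mean(0),P.max(0),P.min(0))
# jig plate
for q in cut_out('bat_blue','top'): 
    P=W[q['region']];print('bat_blue',q['conf'],q['point'],np.nanmean(P,0))
reg=W[150:215,312:410].reshape(-1,3); P=reg[(reg[:,2]>.008)&(reg[:,2]<.035)]
r=cv2.minAreaRect((P[:,:2]*1000).astype(np.float32));print('plate',r,np.median(P[:,2]))
cr=im[120:270,150:420];cv2.imwrite('pics/crop.png',cv2.resize(cr,None,fx=2.9,fy=2.9,interpolation=cv2.INTER_CUBIC))
```

```text
white 0.85 [188.7, 199.6] 274 [0.5986 0.2841 0.0541] [0.59965 0.28485 0.05385] 0.063<stdin>:5: RuntimeWarning: Mean of empty slice
Traceback (most recent call last):
ValueError: zero-size array to reduction operation fmin which has no identity
```

Run:
```python
from h import *
im,W=cloud('top')
for n in('white','yellow','green','blue'):
    for q in cut_out('rosette_'+n,'top'):
        P=W[q['region']];P=P[P[:,2]>.045]
        if len(P)<20: print(n,q['conf'],q['point'],'low');continue
        print(n,round(q['conf'],2),q['point'],len(P),np.nanmean(P,0).round(4),(np.nanmin(P,0)+np.nanmax(P,0)).round(4)/2,np.nanmax(P[:,2]).round(3))
for o in('carrier','clamp_grip'):
  for q in cut_out(o,'top'):
    P=W[q['region']];P=P[~np.isnan(P[:,0])];r=cv2.minAreaRect((P[:,:2]*1000).astype(np.float32));print(o,q['conf'],q['point'],r,P.mean(0),P.max(0),P.min(0))
for q in cut_out('bat_blue','top'): 
    P=W[q['region']];print('bat_blue',q['conf'],q['point'],np.nanmean(P,0))
reg=W[150:215,312:410].reshape(-1,3); P=reg[(reg[:,2]>.012)&(reg[:,2]<.035)]
r=cv2.minAreaRect((P[:,:2]*1000).astype(np.float32));print('plate',r,np.median(P[:,2]))
reg=W[215:265,240:385].reshape(-1,3); P=reg[(reg[:,2]>.049)&(reg[:,2]<.06)]
for s in(P[P[:,1]>P[:,1].mean()],P[P[:,1]<P[:,1].mean()]): print('board',(s.min(0)+s.max(0))/2,s.mean(0),len(s),cv2.minAreaRect((s[:,:2]*1000).astype(np.float32)))
cr=im[120:270,150:420];cv2.imwrite('pics/crop.png',cv2.resize(cr,None,fx=2.9,fy=2.9,interpolation=cv2.INTER_CUBIC))
```

```text
white 0.79 [154.3, 161.0] low
white 0.73 [189.9, 200.4] 252 [0.5971 0.2843 0.0545] [0.59825 0.2853  0.0548 ] 0.064
yellow 0.64 [185.6, 234.7] 264 [0.6085 0.1949 0.0541] [0.6101  0.19525 0.0541 ] 0.063
yellow 0.61 [251.4, 223.0] low
yellow 0.6 [144.7, 247.8] low
yellow 0.33 [193.2, 342.6] low
yellow 0.21 [190.1, 200.9] 274 [0.5983 0.2843 0.0541] [0.59965 0.28515 0.0548 ] 0.064
yellow 0.18 [183.6, 342.0] 198 [ 0.6056 -0.1153  0.0538] [ 0.6071  -0.11765  0.06105] 0.077
green 0.52 [180.7, 262.2] 259 [0.6128 0.1094 0.0542] [0.61325 0.1093  0.0537 ] 0.062
blue 0.57 [182.3, 343.6] 224 [ 0.6057 -0.116   0.056 ] [ 0.6071  -0.11765  0.06275] 0.08
carrier 0.96 [238.2, 314.6] ((449.45867919921875, -32.65382385253906), (375.8287353515625, 95.6451416015625), 88.06963348388672) [ 0.45181205 -0.03654373  0.02878417] [0.5030665  0.15425571 0.06177923] [ 0.39581146 -0.2208919  -0.00623351]
clamp_grip 0.74 [191.8, 340.5] ((602.7833251953125, -116.37188720703125), (82.33135223388672, 71.93744659423828), 18.169288635253906) [ 0.59716214 -0.1135831   0.03232627] [ 0.64374044 -0.08161401  0.05204295] [ 0.56297783 -0.15614928  0.02023011]
clamp_grip 0.44 [174.5, 389.8] ((627.4730834960938, -222.90301513671875), (18.492156982421875, 14.122422218322754), 88.31568145751953) [ 0.62767309 -0.21930753  0.17470699] [ 0.63464718 -0.21378479  0.20334384] [ 0.62047846 -0.23229864  0.08170857]
bat_blue 0.56 [196.1, 346.2] [ 0.5975354  -0.11990901  0.03312679]
plate ((614.6403198242188, -164.76365661621094), (110.05349731445312, 221.330810546875), 14.164382934570312) 0.024684200324080197
board [0.45844025 0.06031419 0.05466646] [0.45813909 0.13343541 0.05401851] 149 ((454.5279541015625, 60.11762619018555), (179.08441162109375, 89.09674835205078), 87.29962158203125)
board [ 0.44425425 -0.15552946  0.05447282] [ 0.44673122 -0.19560763  0.0540806 ] 152 ((444.99322509765625, -155.5856475830078), (100.77303314208984, 88.84037780761719), 88.99957275390625)
```

View pics/crop.png

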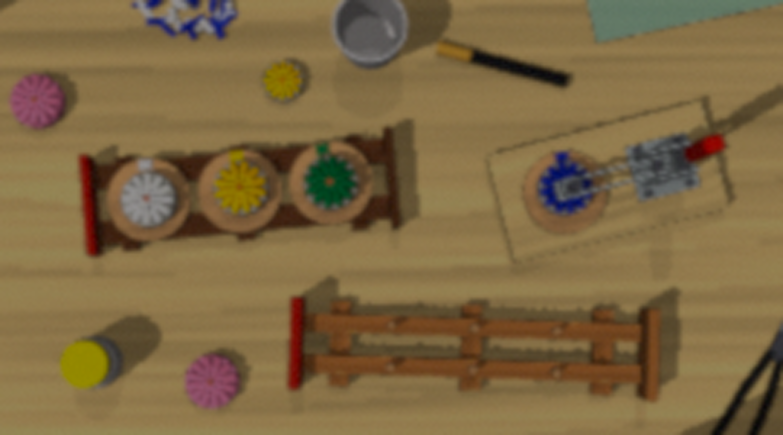

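The crop confirms the choice: white (147,197), yellow (239,187) and green (330,180) on the bats, blue (565,187) under the clamp bar, red handle at (705,147). The carrier's red board is at (297,342). Next come close looks with the wrist camera.

Run:
```python
from h import *
for n,p,y in(('wj',(.60,-.16,.36),101),('wc',(.45,-.035,.36),88),('wr',(.60,.195,.30),94.7)):
    move_to(p,[180,0,y]); im,W=cloud('wrist'); cv2.imwrite(f'pics/{n}.png',im); np.save(n,W); 
    print(n,observe()['time'],observe()['joint_pos'].round(0), [np.nanmin(W[...,i]).round(3) for i in range(3)],[np.nanmax(W[...,i]).round(3) for i in range(3)])
a=[cv2.imread(f'pics/{n}.png') for n in('wj','wc','wr')]
cv2.imwrite('pics/three.png',cv2.resize(np.vstack([np.hstack(a[:2]),np.hstack([a[2],a[2]*0])]),(800,600)))
```

```text
wj 2.9833 [-15.  14.  81.  -0.  85. -26.] [np.float64(0.067), np.float64(-1.016), np.float64(-0.671)] [np.float64(1.469), np.float64(0.58), np.float64(0.517)]
wc 3.8333 [ -5.  -3. 100.  -0.  83.  -3.] [np.float64(-0.131), np.float64(-0.495), np.float64(-0.507)] [np.float64(1.468), np.float64(0.274), np.float64(0.517)]
wr 4.9667 [18. 16. 85. -0. 79. 13.] [np.float64(0.11), np.float64(-0.208), np.float64(-0.617)] [np.float64(1.468), np.float64(0.781), np.float64(0.457)]
```

View pics/three.png

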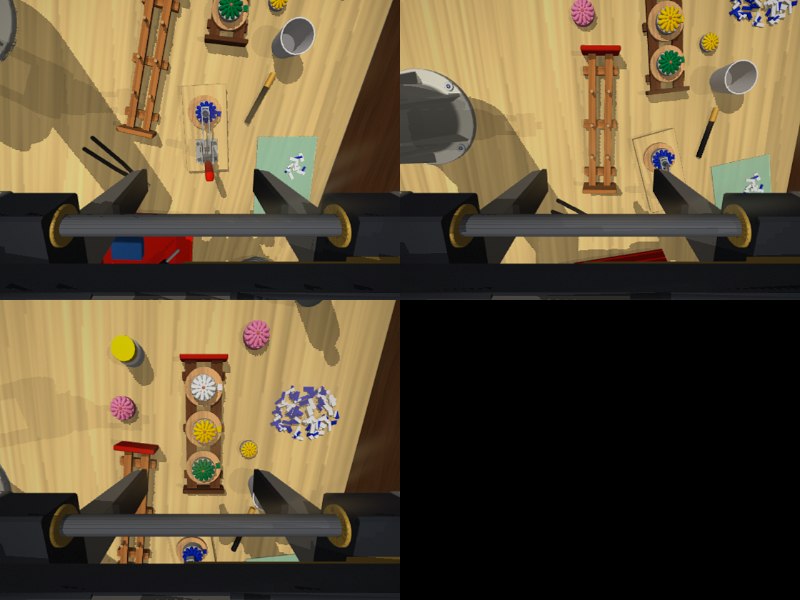

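Wrist views: in the jig view the handle is at (208,170) and the blue rosette at (205,112). In the carrier view the boards are at (601,50) and (600,190). In the rack view white is at (203,387), yellow at (204,431) and green at (203,469). Next step is to measure from these clouds.

Run:
```python
import numpy as np,cv2
from scipy.spatial.transform import Rotation
W=np.load('wc.npy');c0=np.array([.4515,-.0335]);
P=W.reshape(-1,3);P=P[np.isfinite(P[:,0])]
yaw=-.036
for it in range(3):
    R=np.array([[np.cos(yaw),-np.sin(yaw)],[np.sin(yaw),np.cos(yaw)]])
    L=(P[:,:2]-c0)@R; z=P[:,2]
    m=lambda sy:(abs(L[:,1]-sy*.172)<.02)&(abs(L[:,0])<.07)&(z>.0505)&(z<.062)
    b=[];
    for s in(1,-1):
        Q=L[m(s)]; b.append((np.percentile(Q,1,0)+np.percentile(Q,99,0))/2); print('board',s,len(Q),np.percentile(Q,1,0).round(4),np.percentile(Q,99,0).round(4),np.median(z[m(s)]).round(4))
    d=R@(b[0]-b[1]); c0=c0+R@((b[0]+b[1])/2); yaw=np.arctan2(-d[0],d[1]); print('carrier',c0.round(4),yaw.round(4))
R=np.array([[np.cos(yaw),-np.sin(yaw)],[np.sin(yaw),np.cos(yaw)]]);L=(P[:,:2]-c0)@R
for dx in(.02,-.02):
    for dy in(.08,0,-.08):
        k=(np.hypot(L[:,0]-dx,L[:,1]-dy)<.012)&(z>.042)&(z<.053); print('dowel',dx,dy,k.sum(),L[k].mean(0).round(4))
k=(abs(L[:,1]-.04)<.02)&(abs(L[:,0]-.02)<.007)&(z>.02);print('batten z',np.median(z[k]))
for f,n,c in(('wr','white',(.598,.2848)),('wr','yellow',(.609,.195)),('wr','green',(.613,.1094)),('wj','blue',(.606,-.117)),('wj','green',(.613,.1094))):
    P2=np.load(f+'.npy').reshape(-1,3)
    k=(np.hypot(P2[:,0]-c[0],P2[:,1]-c[1])<.045)&(P2[:,2]>.04)&(P2[:,2]<.063);Q=P2[k]
    cc,r=cv2.minEnclosingCircle((Q[:,:2]*1000).astype(np.float32));print(f,n,len(Q),cc,r,Q.mean(0).round(4),np.percentile(Q[:,2],98).round(4))
    k=(np.hypot(P2[:,0]-c[0],P2[:,1]-c[1])<.055)&(P2[:,2]>.027)&(P2[:,2]<.036);Q=P2[k];print('  bat',len(Q),(Q.min(0)+Q.max(0))/2,Q.max(0)-Q.min(0),np.median(Q[:,2]))
P2=np.load('wj.npy').reshape(-1,3)
k=(np.hypot(P2[:,0]-.6276,P2[:,1]+.223)<.04)&(P2[:,2]>.192)&(P2[:,2]<.215);Q=P2[k];print('handle top',len(Q),cv2.minAreaRect((Q[:,:2]*1000).astype(np.float32)),np.median(Q[:,2]))
k=(abs(P2[:,0]-.61)<.1)&(abs(P2[:,1]+.165)<.16)&(P2[:,2]>.018)&(P2[:,2]<.03);Q=P2[k];print('plate',cv2.minAreaRect((Q[:,:2]*1000).astype(np.float32)),np.median(Q[:,2]))
```

```text
board 1 492 [-0.044   0.1716] [0.0431 0.1832] 0.0552
board -1 299 [-0.0454 -0.1702] [ 0.0421 -0.1594] 0.0553
carrier [ 0.4507 -0.0272] -0.0395
board 1 492 [-0.0436  0.1653] [0.0436 0.177 ] 0.0552
board -1 299 [-0.0437 -0.1766] [ 0.0437 -0.1658] 0.0553
carrier [ 0.4507 -0.0272] -0.0395
board 1 492 [-0.0436  0.1653] [0.0436 0.177 ] 0.0552
board -1 299 [-0.0437 -0.1766] [ 0.0437 -0.1658] 0.0553
carrier [ 0.4507 -0.0272] -0.0395
dowel 0.02 0.08 18 [0.0197 0.0797]
dowel 0.02 0 17 [0.0198 0.0003]
dowel 0.02 -0.08 18 [ 0.0197 -0.0793]
dowel -0.02 0.08 18 [-0.0197  0.0795]
dowel -0.02 0 17 [-0.0199  0.    ]
dowel -0.02 -0.08 17 [-0.0202 -0.0793]
batten z 0.030680490100043978
wr white 1074 (598.2554931640625, 286.21343994140625) 26.859960556030273 [0.5981 0.2863 0.0548] 0.0593
  bat 1378 [0.59939811 0.27988058 0.0315003 ] [0.08121831 0.09914043 0.00894919] 0.032698128677916716
wr yellow 944 (608.45849609375, 196.72267150878906) 26.917945861816406 [0.608  0.1983 0.0547] 0.0591
  bat 1214 [0.60658883 0.1949915  0.03150034] [0.0807206  0.1098714  0.00887599] 0.03273261454580523
wr green 854 (613
[... 162 characters left out ...]
 ] 0.032798397618733155
wj blue 568 (605.2131958007812, -118.7063980102539) 26.620927810668945 [ 0.6056 -0.1167  0.0542] 0.0587
  bat 902 [ 0.60085348 -0.1165145   0.03144179] [0.09466682 0.10502976 0.00884242] 0.032656894499956235
wj green 899 (612.656005859375, 108.95968627929688) 26.93705940246582 [0.6132 0.1008 0.0539] 0.0593
  bat 936 [0.61387505 0.10121666 0.03136354] [0.08154333 0.06583891 0.00868277] 0.03256623381440554
handle top 171 ((628.551513671875, -222.8782501220703), (14.625643730163574, 19.207277297973633), 10.063634872436523) 0.1997792383316784
plate ((613.6343994140625, -163.86788940429688), (110.08848571777344, 219.86842346191406), 14.051291465759277) 0.024832589949546513
```

Measurements are consistent: disc dia ~54, dowels within 1 mm of the stated pattern, bat top at 32.7 mm, handle 107 mm from blue. White goes first.

```bash
cat >> h.py <<'E'
C0=np.array([.4507,-.0272]);CY=-.0395
def place(i):
    y=[.12,.04,-.04,-.12][i]; return C0+y*np.array([-np.sin(CY),np.cos(CY)])
def transfer(p,yaw,i,zt=.14):
    move_to([*p,zt],[180,0,yaw]); open_gripper()
    c=move_linear([*p,.037],vel=.1,max_force=12); g=observe()['position'][2]
    grasp(15); s=observe(); print('grasp',c,g,s['finger_gap'],s['grip_force'])
    move_linear([*p,zt],vel=.15); print('lifted',observe()['finger_gap'])
    q=place(i); move_to([*q,zt],[180,0,90+np.degrees(CY)])
    move_linear([*q,.042],vel=.12); c=move_linear([*q,.033],vel=.02,max_force=3)
    s=observe(); print('set',c,s['position'],s['contact_force'].round(1))
    open_gripper(); move_linear([*q,zt],vel=.15); print('t',observe()['time'])
E
python3 - <<'E'
from h import *
transfer((.5983,.2862),94.7,0)
E
```

```text
grasp False 0.03773875782970214 0.005336992942736448 0.0
lifted 0.007659818096822332
set False [0.4553813  0.09267252 0.03295023] [0.7 0.1 0.2]
t 14.0667
```

The fingers shut completely, so the grasp missed. I'll look.

Run:
```python
from h import *
im,W=cloud('top');cv2.imwrite('pics/t2.png',cv2.resize(im[120:270,150:420],None,fx=2.9,fy=2.9))
print(observe()['position'],observe()['eef_rot'])
move_to([.60,.195,.30],[180,0,94.7]);im,W=cloud('wrist');cv2.imwrite('pics/w2.png',im);np.save('w2',W)
```

```text
[0.45466579 0.09254611 0.13904812] [-1.79906702e+02  2.25281913e-02  8.77353025e+01]
```

View pics/t2.png

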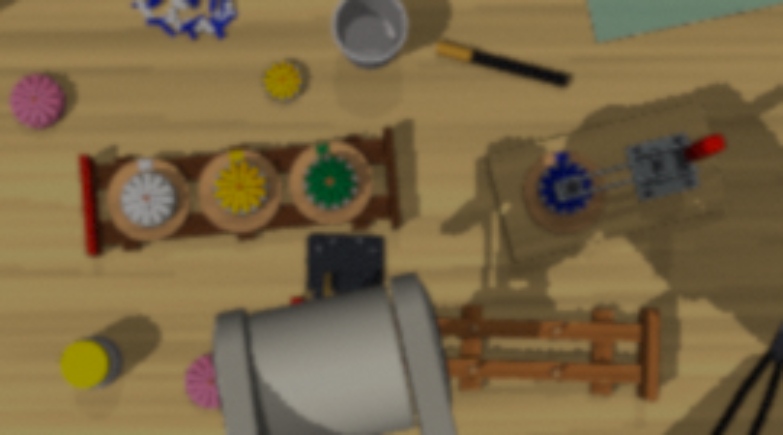

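View pics/w2.png

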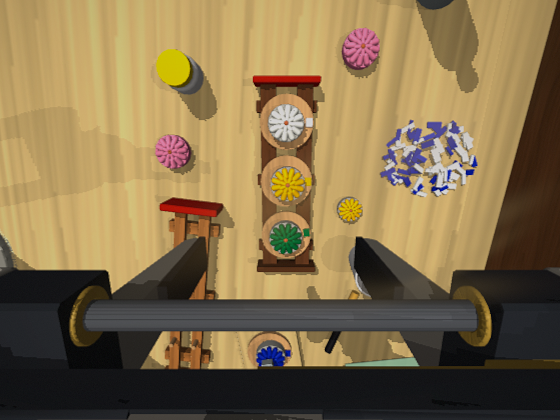

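Run:
```python
from h import *
s=observe();print(s['position'],s['finger_gap'],s['joint_pos'].round(2))
W=np.load('w2.npy')
for c in((.5983,.2862),(.6085,.1967),(.6131,.1098)):
    P=W.reshape(-1,3);k=(np.hypot(P[:,0]-c[0],P[:,1]-c[1])<.045)&(P[:,2]>.04)&(P[:,2]<.063)
    print(cv2.minEnclosingCircle((P[k][:,:2]*1000).astype(np.float32)))
for (v,u) in((240,197),(245,203),(240,363),(250,367),(260,190),(262,372)): print((v,u),W[v,u].round(4))
print(np.array(camera_info('wrist')['tool_from_camera']).round(4))
move_to([.5983,.2862,.16],[180,0,94.7]);print(observe()['position'])
im,W=cloud('wrist');cv2.imwrite('pics/w3.png',im)
im,W=cloud('scene');cv2.imwrite('pics/s3.png',im)
```

```text
[0.59861864 0.19413095 0.29814871] 0.9984837402572925 [ 1.784e+01  1.614e+01  8.539e+01 -1.000e-02  7.866e+01  1.317e+01]
((598.5039672851562, 286.24365234375), 26.897459030151367)
((608.4470825195312, 196.8936004638672), 26.882877349853516)
((613.0780639648438, 109.92657470703125), 26.77798080444336)
(240, 197) [0.5486 0.2003 0.332 ]
(245, 203) [0.5519 0.197  0.331 ]
(240, 363) [0.6462 0.2084 0.3317]
(250, 367) [0.6442 0.2079 0.3472]
(260, 190) [0.5521 0.1986 0.3571]
(262, 372) [0.6435 0.2062 0.3593]
[[ 7.000e-04 -9.705e-01 -2.409e-01  6.710e-02]
 [ 1.000e+00  8.000e-04 -6.000e-04 -5.000e-04]
 [ 8.000e-04 -2.409e-01  9.705e-01 -1.970e-01]
 [ 0.000e+00  0.000e+00  0.000e+00  1.000e+00]]
[0.59875519 0.28577377 0.16088625]
```

View pics/s3.png

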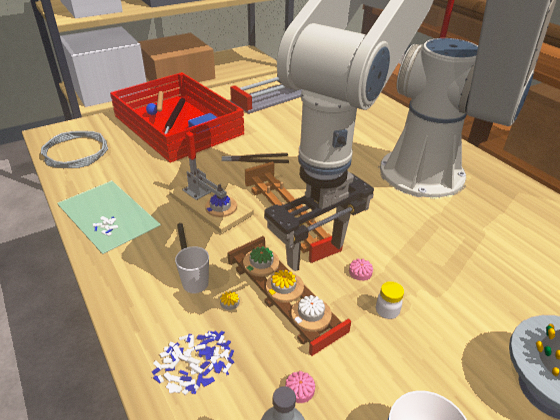

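White has not moved. The wrist depth puts the finger tips about 33 mm above the reported TCP, so I'll check the real tip height with the scene camera.

Run:
```python
from h import *
im,W=cloud('scene');print(observe()['position'])
for u0,u1 in((286,302),(336,350)):
    P=W[225:285,u0:u1].reshape(-1,3);P=P[(P[:,2]>.1)&(P[:,0]>.5)];o=P[P[:,2].argsort()][:8];print(len(P),o.round(3))
im,W=cloud('wrist')
# finger points in wrist view: everything within 70mm of tcp xy above .155
P=W.reshape(-1,3);T=observe()['position'];k=(np.hypot(P[:,0]-T[0],P[:,1]-T[1])<.08)&(P[:,2]>T[2]-.02)
for s in(1,-1):
    Q=P[k&(s*(P[:,0]-T[0])>0)];o=Q[Q[:,2].argsort()][:200];print(o[::40].round(3))
```

```text
[0.5997142  0.285686   0.16227498]
627 [[0.648 0.297 0.189]
 [0.646 0.298 0.189]
 [0.652 0.297 0.189]
 [0.651 0.296 0.19 ]
 [0.655 0.298 0.191]
 [0.65  0.298 0.191]
 [0.649 0.296 0.192]
 [0.648 0.298 0.193]]
198 [[0.554 0.291 0.19 ]
 [0.554 0.289 0.191]
 [0.554 0.286 0.191]
 [0.548 0.29  0.191]
 [0.553 0.29  0.191]
 [0.553 0.287 0.192]
 [0.545 0.289 0.192]
 [0.552 0.292 0.192]]
[[0.652 0.299 0.189]
 [0.647 0.3   0.191]
 [0.65  0.299 0.193]
 [0.644 0.3   0.195]
 [0.644 0.298 0.196]]
[[0.553 0.286 0.188]
 [0.55  0.292 0.191]
 [0.553 0.283 0.193]
 [0.554 0.275 0.195]
 [0.552 0.292 0.196]]
```

Both cameras agree that the fingers really end about 27 mm above the reported TCP, which explains the miss. I'll apply that offset, with force guards on the descents.

```bash
sed -i 's/^def transfer.*/D=.027  # fingers end this far above the reported TCP\ndef transfer(p,yaw,i,zt=.12):/; s/\[\*p,\.037\],vel=.1,max_force=12/[*p,.037-D],vel=.1,max_force=8/; s/\[\*q,\.042\]/[*q,.042-D]/; s/\[\*q,\.033\]/[*q,.032-D]/' h.py
python3 - <<'E'
from h import *
transfer((.5983,.2862),94.7,0)
im,W=cloud('wrist');cv2.imwrite('pics/w4.png',im)
E
```

```text
grasp False 0.010726125922190244 0.5804822029537866 15.00013455748558
lifted 0.5833560311707694
set True [0.45585181 0.09277577 0.00767431] [0.5 1.4 1.7]
t 23.3083
```

View pics/w4.png

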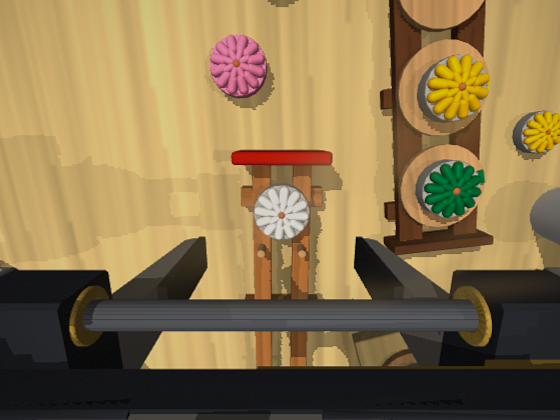

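White stands at (282,212), in the place by the red board and centred. Next are yellow and green, then a look at the carrier.

Run:
```python
from h import *
transfer((.6085,.1968),94.7,1)
transfer((.6131,.1099),94.7,2)
```

```text
grasp False 0.010701299026270844 0.5843153756607278 15.00014841556549
lifted 0.5818512072814104
set True [0.45270344 0.01276838 0.00765445] [ 0.2 -0.8  1.1]
t 31.1417
grasp False 0.010718921955294836 0.5844604098932067 15.00018373131752
lifted 0.5842278302476654
set True [ 0.44953147 -0.06724281  0.00764861] [ 1.1 -0.2  1.2]
t 38.9333
```

Run:
```python
from h import *
a=np.radians(13.9);d=np.array([np.sin(a),-np.cos(a)]);H=np.array([.6286,-.2229]);o=-.010-D
pt=lambda th:[*(H+.095*np.sin(th)*d),.08+.095*np.cos(th)+o]
p=observe()['position'];move_linear([p[0],p[1],.2],vel=.2)
move_to([*H,.245],[180,0,103.9])
c=move_linear(pt(0),vel=.12,max_force=8);s=observe();print('down',c,s['position'])
grasp(15);print(observe()['finger_gap'])
for th in np.linspace(.125,1.25,9):
    c=move_linear(pt(th),vel=.08,max_force=20);s=observe();print(round(th,2),c,s['contact_force'].round(1),round(s['finger_gap'],3))
    if c: break
print(s['time'],s['position'])
im,W=cloud('scene');cv2.imwrite('pics/s5.png',im[60:320,100:420])
```

```text
down False [ 0.62917652 -0.22306081  0.13888865]
0.1709427927437173
0.12 False [1.1 0.5 0.3] 0.172
0.27 False [ 1.4 -1.   0.4] 0.173
0.41 False [ 1.1 -2.5  2.4] 0.173
0.55 False [ 1.  -3.3  2.6] 0.177
0.69 False [ 1.3 -5.3  3.4] 0.174
0.83 False [ 1.8 -5.3  2.7] 0.169
0.97 False [ 1.5 -6.9  2.9] 0.171
1.11 False [ 2.2 -8.8  2.1] 0.177
1.25 False [  2.6 -10.6   1.8] 0.171
45.45 [ 0.65113617 -0.31261703  0.07337916]
```

View pics/s5.png

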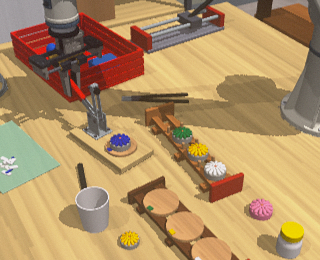

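The handle is swung back and the bar is upright. I'll nudge it to the stop, release, check the angle, and re-measure blue.

Run:
```python
from h import *
a=np.radians(13.9);d=np.array([np.sin(a),-np.cos(a)]);H=np.array([.6286,-.2229]);o=-.010-D
pt=lambda th:[*(H+.095*np.sin(th)*d),.08+.095*np.cos(th)+o]
c=move_linear(pt(1.36),vel=.04,max_force=12);s=observe();print(c,s['position'],s['contact_force'].round(1))
open_gripper();q=s['position'];move_linear([q[0],q[1],.2],vel=.15)
move_to([.59,-.20,.30],[180,0,103.9]);im,W=cloud('wrist');cv2.imwrite('pics/w6.png',im);np.save('w6',W);print(observe()['time'])
P=W.reshape(-1,3);c=(.6055,-.118)
k=(np.hypot(P[:,0]-c[0],P[:,1]-c[1])<.045)&(P[:,2]>.04)&(P[:,2]<.063);print(cv2.minEnclosingCircle((P[k][:,:2]*1000).astype(np.float32)),k.sum())
im,W=cloud('scene');h=im.astype(int);red=(h[...,2]>110)&(h[...,1]<60)&(h[...,0]<60)
L=W[...,:2]-H;u=L@d;x=L@np.array([np.cos(a),np.sin(a)])
k=red&(abs(x)<.02)&(u>.02)&(u<.16)&(W[...,2]>.07);z=W[...,2][k]-.08;uu=u[k];print(k.sum(),np.polyfit(uu,z,1),uu.min(),uu.max(),z.min(),z.max())
cv2.imwrite('pics/s6.png',cv2.resize(im[100:230,130:290],None,fx=4,fy=4))
```

```text
False [ 0.65189225 -0.31540301  0.06357111] [  2.  -10.5   2. ]
48.9083
((605.1946411132812, -118.38693237304688), 26.91742706298828) 1060
170 [0.31543022 0.01414082] 0.023724263558703267 0.1147736257575606 0.014061879037100003 0.07242888605137439
```

View pics/s6.png

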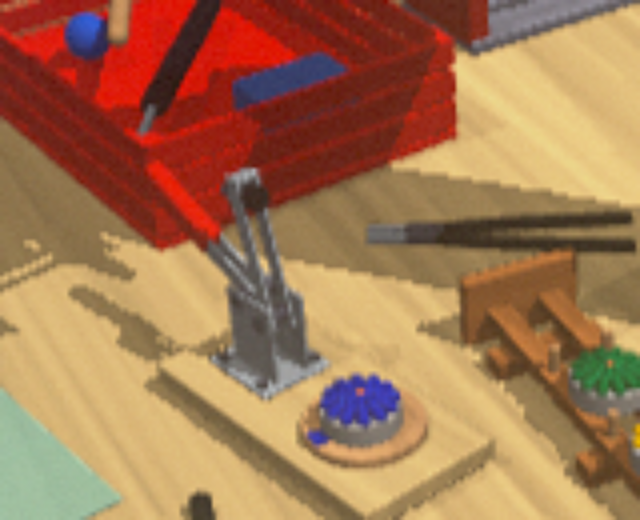

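View pics/w6.png

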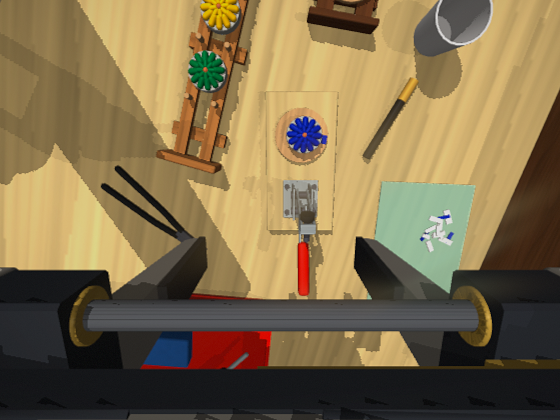

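The handle's slope gives about 1.26 rad, so it is at the stop, and the bar is upright. Blue stands free at (305,134) → (0.605, −0.118). It goes last, approached from straight above.

Run:
```python
from h import *
move_to([.6052,-.1184,.25],[180,0,103.9])
transfer((.6052,-.1184),103.9,3)
move_to([.44,-.10,.32],[180,0,90+np.degrees(CY)]);im,W=cloud('wrist');cv2.imwrite('pics/w7.png',im)
P=W.reshape(-1,3)
R=np.array([[np.cos(CY),-np.sin(CY)],[np.sin(CY),np.cos(CY)]])
for i in range(4):
    c=place(i);k=(np.hypot(P[:,0]-c[0],P[:,1]-c[1])<.036)&(P[:,2]>.0505)&(P[:,2]<.064);Q=P[k]
    if k.sum()>20: print(i,k.sum(),((np.array(cv2.minEnclosingCircle((Q[:,:2]*1000).astype(np.float32))[0])/1000-c)@R*1000).round(1),np.percentile(Q[:,2],98).round(4))
print(observe()['time'])
```

```text
grasp False 0.010670152550580923 0.5814598281957681 15.00008538365364
lifted 0.58400432244966
set True [ 0.44636242 -0.14725922  0.00767639] [-0.5 -0.9  0.8]
t 56.7667
0 909 [-0.4 -0.5] 0.0573
1 803 [ 0.  -0.4] 0.0575
2 702 [ 0.3 -0.2] 0.0572
3 621 [ 0.2 -0.1] 0.0574
57.65
```

View pics/w7.png

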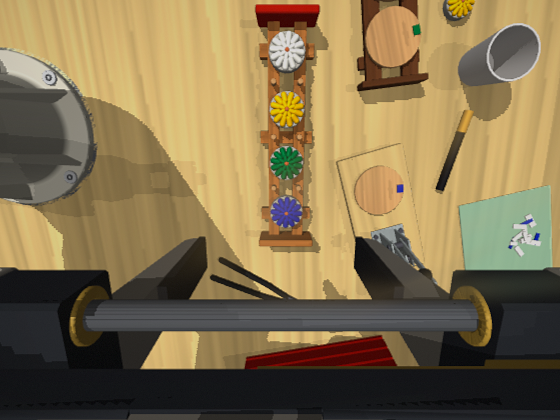

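White (287,50), yellow (287,108), green (286,163) and blue (286,212) stand flat in order from the red board, each within 1 mm of its centre. The clamp is still open.

```bash
python3 -c "
from cell import *
print(finish_job())"
```

```text
the job is handed in; nothing more can be done
None
```

The job is handed in at about 58 s of the 88 s allowed: white, yellow, green and blue stand flat in the carrying rack in that order from the red end, each within 1 mm of centre and let go, with the clamp left open.

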